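Fit the beige electrolysis cell in the stirrer's holder and tug-test it

ROBOT

A 6-joint arm with a two-finger parallel gripper is mounted at the origin on the work surface. World frame = base frame: x ahead of the robot, y to its left, z up, the work surface at z = 0. Lengths are in mm, angles in rad, forces in N, time in s.
With the tool pointing down it reaches from about 350 to 875 mm from the base axis. Payload 4.2 kg.
Tool frame: the origin (TCP) lies between the finger pads; the fingertips stand 14 mm ahead of it and the grasp point (between the pads) lies 5 mm behind it; z points along the fingers, y is the line along which they close (so a half turn about z gives the same grasp; the last joint's range is limited). The gripper opens to 85 mm and grips with 20 to 120 N. Pads are 22 mm wide; open, the fingers measure 114 mm over their backs; the gripper's body (76 mm by 85 mm) begins 54 mm behind the grasp point. The pads swing forward as they close: fully open they stand 13 mm farther back than shut.
Start: joints at [1.397, 0.385, 0.008, 0, -1.194, -0.259], TCP at [262.1, 567.365, 245.312] pointing down, gripper open.
Joint ranges: [-3.14, 3.14], [-1.21, 2.06], [-1.07, 1.41], [-3.16, 2.05], [-2.99, -0.16], [-3.1, 3.1]. Speed limits (rad/s): [2.79, 2.79, 3.14, 3.14, 3.14, 3.14].

INTERFACE

Orientations are given as a unit quaternion [x, y, z, w].
In Python, from bench import * gives the robot as it stands.
- The arm moves only by the tool carry_out, never from a script. Its argument "motion" is a list of rows, each a list of 7 numbers: the turn, a rotation vector about the tool's x, y, z in rad, then the shift along the tool's x, y, z in mm, then the opening, from -1 (shut) to 1 (fully open), so that 0 is half open. A call has 1 to 5 rows; each row is the pose to reach, as a shift and turn from the pose commanded when the call began, along the tool's axes at that moment; what a row does not reach only later rows make up. A row lasts 1/8 s, in which the tool goes at most 62.5 mm and 10.7 degrees, less where a joint would pass 70% of its speed; a pose out of reach is approached as far as the arm can. A call with a gripper value outside its range is refused whole. The fingers move at their own pace and stop on an object; the grip force is fixed at half the most. Time passes only in rows, so rows that repeat a pose let the fingers close. It gives the time, the measured TCP pose, the force, the opening and the grip force at its end, in the units of the state.
- read_state(): the state, without advancing time (a new reading comes with each control period).
- get_image(name): name is "side" or "top" or "wrist"; returns a dict with "color" (480x640x3 uint8, blue, green, red), "mtx" (3x3 intrinsics, pixels), "k1" (the pictures are not rectified: a ray, as slopes to the right and down, at radius r is drawn at 1 + k1 r^2 times it, then the intrinsics apply), "position" and "orientation" of the camera in the world. Camera axes: x right, y down, z forward; pixel columns grow to the right and rows downward; lengths in mm; the calibration is good to about 2 mm. A picture is of the moment at which its call begins. There is no depth.
- job_done(): hands the job in; it is judged then, once.
The state is a dict: "clock": time; "joints": joint angles; "joint_vel": joint speeds; "joint_efforts": joint torques, N m; "position": TCP position; "ee_rot": TCP orientation; "contact_force": force on the tool from outside, world axes, zero at the start; "wrist_torque": the same for the moment, N m; "gripper_width": finger opening in mm; "grasp_force": force on a finger pad.
Only numpy, scipy, OpenCV 4.12 (cv2) and the standard library are available. Lean on these libraries where they do the work, as an engineer would, in place of code of your own. Each camera call takes 0.05 s, during which the arm holds its last target. There are 200 camera calls.

TASK

Take the beige electrolysis cell out of the storage rack (the amber jar standing tight against it may be pushed aside) and put it upright into the holder on the stirrer, pressed down until both red catches have snapped over its shoulders. Then check that it is held: tug it straight up with about 10 N for about a second, lower it back fully home and let go. Keep the jar standing, and leave the two other cells and the beaker where they are.

Things in the scene. Friction and masses are not known exactly. Their poses are not given: they have to be found in the camera images.
- cell_beige: The cell to fit: upright beige plastic block, about 0.33 kg, 36 thick along its x (two large faces with oval windows), 62 wide along its y, 84 tall. Origin: centre of its underside, z up; half a turn about z makes no difference. The lowest 4 mm are a foot set back to 32 by 56. Nothing stands out from it. It starts upright in a rack slot.
- cell_top (a point): Centre of the top of the beige cell (flush blue plugs at either side of it), 84 above its underside. The cell's top 20 mm are a narrower head, 50 wide along y and still 36 thick, which leaves a shoulder 6 wide at both edges, 20 below this point.
- cell_white: Bystander: a cell of the same form and size with a white body, standing in the rack. Origin: centre of its underside.
- cell_grey: Bystander: a cell of the same form and size with a dark grey body, standing in the rack. Origin: centre of its underside.
- rack: White rack fixed to the bench: base plate 140 (x) by 65 (y) by 6 thick. Three cells stand on it face to face at x = -44, 0, 44, in any order, their x along the rack's x: 8 mm between faces, no room for a finger; their edges (rack's +-y) are open. Dividers 4 thick, 56 long at x = +-22, +-66 rise to 31 above the bench. Origin: centre of its underside.
- jar: Capped jar, amber with a white lid, 60 across, 70 tall, about 0.22 kg, on the bench; origin: centre of its underside. It stands about 3 mm from the beige cell's edge, on the cell's +y side, so that no finger fits between them. It may be moved but must stay standing.
- beaker: Bystander: glass beaker, 68 across, 85 tall, on the bench; origin: centre of its underside.
- stirrer: Slim white magnetic stirrer with blue plate and a dark display at its -x end, fixed to the bench: 215 (x) by 160 (y), 48 tall. The aluminium cell holder is bolted on its plate, its centre 22 mm towards +x. Origin: centre of its underside; z up.
- seat (a point): Centre of the holder's seat, where the underside of the fitted cell rests, 56 above the bench; axes as the stirrer's. The fitted cell's x lies along this x, either way round. Flanges at x = +-19.5 (1.5 mm play) overlap the cell's faces at |y| over 23, up to 63 above the seat, flared at the top; the middle of both faces stays open for fingers.
- guide_top (a point): The mouth of the holder, 88 above the seat: midway between the guide posts at the cell's two edges. Their inner faces stand at y = +-32.5 (1.5 mm play) up to 74 above the seat and flare outwards to the mouth, so no finger can hold the cell by its edges in the holder; fingers go on the window faces (+-x).
- catch_a (a joint): Red catch at the holder's +y side, 13 wide, thumb tab up to 93 above the seat. Value: metres pushed outwards, 0 = sprung in. Its nose reaches in to y = 28; a sloped top lets the descending cell push it out (5 N each). Its flat underside, 65.5 above the seat, snaps over the cell's shoulder (1.5 mm play) when the cell is about 1 mm from home. Pressing home takes 5 to 15 N.
- catch_b (a joint): The same red catch at the holder's -y side, mirrored; value: metres pushed outwards, 0 = sprung in.
- catch_frame (a joint): Steel frame that carries both catches, held down by springs. Value: its rise in metres, 0 at rest. Pulling the fitted cell up takes up 1.5 mm of play, then lifts the frame against its springs: 1 mm for each 3 N of pull, so about 3 mm at 10 N. Stop at 12 mm.
Mind the look-alikes: they are no part of the job. Leave any purple look-alike of the cell_beige alone.

How it is judged (in metres and radians):
On the way, in this order (a step that is already met when the one before it is completed fails the run):
1. the cell is pressed home in the holder: on its seat (within 2.5 mm), upright, both catches sprung in over its shoulders (less than 1.5 mm out) (z of cell_beige in the frame of seat below 0.0025 m and horizontal distance between cell_beige and seat below 0.006 m and angle between cell_beige's own z axis and vertical below 0.08 rad and value of joint each of catch_a, catch_b below 0.0015 m and value of joint catch_frame below 0.001 m), for 0.1 s.
2. the gripper holds the cell and tugs it straight up (within 0.08 rad) against the catches with 6 to 17 N (the catch frame risen 1.8 to 5.5 mm) for 0.6 s on end, the catches holding (value of joint catch_frame between 0.0018 and 0.0055 m and contact force between the fingers and cell_beige above 1 N and z of cell_beige in the frame of seat above 0.002 m and value of joint each of catch_a, catch_b below 0.002 m and angle between cell_beige's own z axis and vertical below 0.08 rad), for 0.6 s.
At the end, for the whole second after the job is handed in: The beige cell rests released and upright in the holder within 2.5 mm of home, both catches sprung in (under 1.5 mm out), catch frame down (within 1 mm); jar upright on the bench; white cell, grey cell and beaker within 20 mm of where they were (all of step 1 and linear speed of cell_beige below 0.01 m/s and angle between jar's own z axis and vertical below 0.1 rad and height (world z) of jar below 0.01 m and distance of each of cell_white, cell_grey, beaker from where it was at the start of the episode below 0.02 m); the robot touches nothing.
It fails at once if the cell is yanked: the catch frame pulled up by more than 8 mm (about 25 N) (value of joint catch_frame above 0.008 m).
It fails at once if the jar, the beaker or another cell is tipped over (angle between any of jar, beaker, cell_white, cell_grey's own z axis and vertical above 0.5 rad).
It fails at once if the white cell, the grey cell or the beaker is shifted by more than 20 mm (distance of any of cell_white, cell_grey, beaker from where it was at the start of the episode above 0.02 m).
It also fails if it takes over 69 s, if anything falls off the work surface, if the arm or the gripper's body presses on something with over 40 N, if the wrist force passes 120 N, or if a joint passes its speed limit or range.

## Working session

There is one attempt and no reset: what is moved stays moved. The work goes in short steps, Python scripts to look and compute and a tool call to move; the robot and the scene stay as the last step left them, time stands still between calls to the robot, and variables do not carry over. Pictures are saved under pics/ and viewed, at most 13 in all, crops included, and the job is handed in when it is done.

Besides the shell and the picture viewer there is one more tool, called after "Emit:" as a command line: name --pt "numbers of a row" for each row, then --argument value for the rest. carry_out: Moves the arm, as the interface text tells. Its arguments: {"type":"object","properties":{"motion":{"type":"array"}},"required":["motion"]}

```bash
mkdir -p pics; ls; python3 - <<'E'
from bench import *
import cv2
s=read_state();print(s)
for n in ("side","top"):
    d=get_image(n);cv2.imwrite(f"pics/{n}0.png",d["color"]);print(n,d["mtx"],d["k1"],d["position"],d["orientation"])
E
```

```text
pics
{'clock': 0.0, 'joints': array([ 1.39658916e+00,  3.85554517e-01,  6.63067185e-03, -5.23542915e-04,
       -1.19402270e+00, -2.58556609e-01]), 'joint_vel': array([-0.00124859, -0.0001799 , -0.00187028, -0.00079524, -0.00043394,
       -0.00192582]), 'joint_efforts': array([-1.39019294e-04, -3.92286336e+01,  1.88395929e+01,  4.18619916e+00,
       -4.77646419e-03, -1.53355995e-06]), 'position': array([261.8798006 , 566.87064336, 244.22105126]), 'ee_rot': array([ 9.76659307e-01, -2.14791485e-01, -1.97760955e-04,  1.08440940e-03]), 'contact_force': array([0.03900554, 0.21908078, 0.08879592]), 'wrist_torque': array([-0.0431494 , -0.01134404,  0.00622101]), 'grasp_force': 0.0, 'gripper_width': 84.86548465748308}
side [[545.22038607   0.         325.55910888]
 [  0.         545.22038607 236.62879916]
 [  0.           0.           1.        ]] 0.0574025803583079 [ 331.62002718 -875.87141976  834.32000496] [ 0.89578295 -0.11006025  0.05257533 -0.42742893]
top [[468.34901382   0.         313.25448785]
 [  0.         468.34901382 244.39301144]
 [  0.           0.           1.        ]] -0.07487276066310332 [431.69266757 -38.41566886 961.97142681] [ 0.71011051 -0.69943953  0.04573467 -0.06660143]
```

View pics/top0.png

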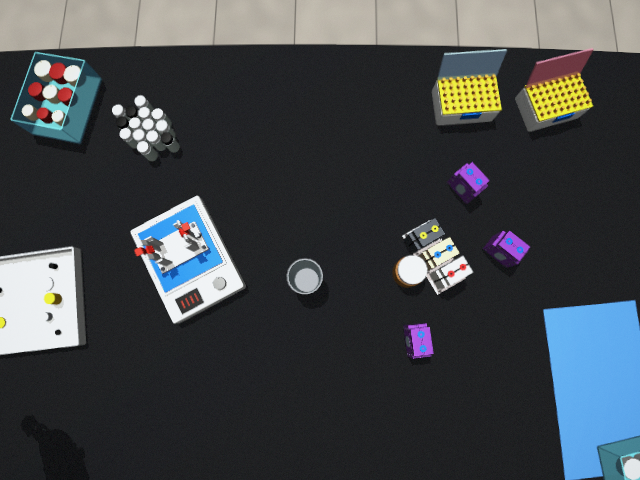

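View pics/side0.png

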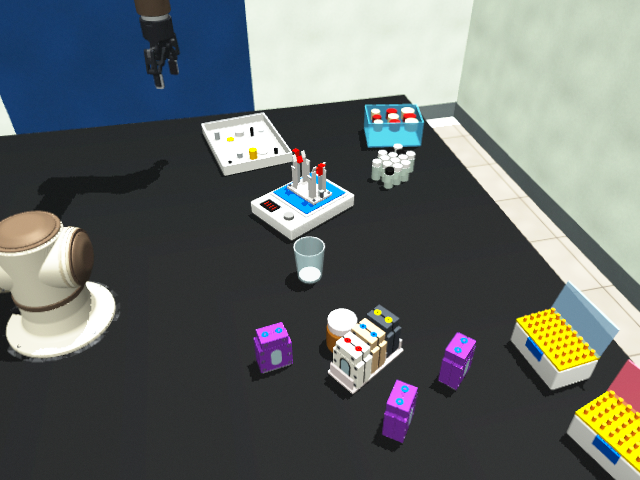

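The top view shows the rack with the grey cell at (424,234), beige at (440,251) and white at (452,273). The jar is at (410,270), the holder at (172,247) and the beaker at (305,277). There are purple look-alikes at (469,181), (508,248) and (420,341), which I'll leave alone. The one meant is the beige cell in the middle of the rack, with blue plugs and the jar at its edge. I'll confirm that in an enlarged crop.

```bash
cat > h.py <<'E'
import numpy as np, cv2
from scipy.spatial.transform import Rotation as R
def ray(d,uv):
    m=d["mtx"];p=np.array([(uv[0]-m[0,2])/m[0,0],(uv[1]-m[1,2])/m[1,1]])
    q=p.copy()
    for _ in range(20): q=p/(1+d["k1"]*(q@q))
    return R.from_quat(d["orientation"]).apply(np.r_[q,1])
def plane(d,uv,z):
    v=ray(d,uv);o=np.array(d["position"]);return o+v*(z-o[2])/v[2]
def blobs(img,lo,hi,box,amin=4):
    x0,y0,x1,y1=box
    m=cv2.inRange(cv2.cvtColor(img[y0:y1,x0:x1],cv2.COLOR_BGR2HSV),lo,hi)
    n,_,st,c=cv2.connectedComponentsWithStats(m)
    return [(c[i]+[x0,y0],st[i,4]) for i in range(1,n) if st[i,4]>=amin]
E
python3 - <<'E'
from h import *
a=cv2.imread("pics/top0.png")
c1=cv2.resize(a[205:305,385:485],(400,400),interpolation=cv2.INTER_CUBIC)
c2=cv2.resize(a[190:330,120:260],(400,400),interpolation=cv2.INTER_CUBIC)
cv2.imwrite("pics/crop0.png",np.hstack([c1,c2]))
for n,lo,hi,b in (("blue",(95,100,80),(125,255,255),(390,215,480,300)),("yel",(22,150,100),(35,255,255),(390,215,480,300)),("red",(0,150,100),(8,255,255),(390,215,480,300)),("stred",(0,150,100),(8,255,255),(120,190,260,330)),("stblue",(100,150,80),(120,255,255),(120,190,260,330)),("white",(0,0,170),(180,60,255),(120,190,260,330))):
    print(n,[(c.round(1).tolist(),int(s)) for c,s in blobs(a,lo,hi,b)])
E
```

```text
blue [([449.1, 247.6], 36), ([437.2, 254.1], 38)]
yel [([434.7, 228.4], 32), ([422.9, 234.9], 32)]
red [([462.4, 266.4], 27), ([450.5, 273.2], 27)]
stred [([183.8, 228.8], 85), ([149.5, 249.4], 55), ([138.3, 251.2], 58), ([195.8, 296.7], 10), ([191.5, 299.0], 14), ([187.3, 301.8], 12), ([182.6, 303.8], 13)]
stblue [([183.0, 249.7], 2148)]
white [([193.8, 267.7], 3342), ([177.3, 222.5], 19), ([194.4, 228.9], 94), ([177.7, 249.0], 971), ([147.3, 237.8], 10), ([158.2, 260.6], 13)]
```

View pics/crop0.png

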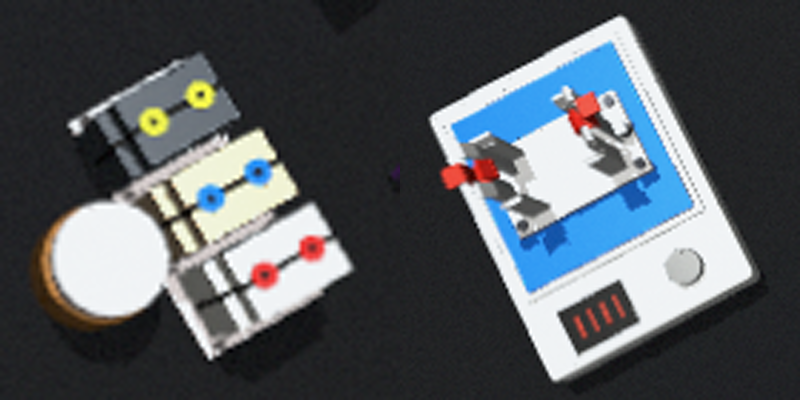

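The crop confirms it: the beige cell with blue plugs at (437,254) and (449,248) has the jar at its left edge. The plan is:
- Grasp the jar and move it off in +y.
- Lift the cell by its edges and stand it on the open bench.
- Regrasp it by its faces and insert it in the holder.

```bash
cat >> h.py <<'E'
def go(s,pos,psi,p0=None,R0=None):
    """shift in tool axes and turn (about tool z) from the current pose to pos with tool-x yaw psi, pointing down"""
    R0=R.from_quat(s["ee_rot"]) if R0 is None else R0
    p0=np.array(s["position"]) if p0 is None else np.array(p0)
    Rt=R.from_euler('z',psi)*R.from_euler('x',np.pi)
    print("turn",(R0.inv()*Rt).as_rotvec().round(3),"shift",R0.inv().apply(np.array(pos)-p0).round(1))
E
python3 - <<'E'
from h import *
from bench import *
s=read_state()
d=get_image("top");a=d["color"]
P=lambda u,z: plane(d,u,z)
def pair(u,v,n):
    p,q=P(u,90),P(v,90);e=q-p;print(n,((p+q)/2).round(1),"y-axis deg",np.degrees(np.arctan2(e[1],e[0])).round(1),np.linalg.norm(e).round(1))
pair((449.1,247.6),(437.2,254.1),"beige");pair((434.7,228.4),(422.9,234.9),"grey");pair((462.4,266.4),(450.5,273.2),"white")
# jar lid
g=cv2.inRange(cv2.cvtColor(a[250:292,390:428],cv2.COLOR_BGR2HSV),(0,0,150),(180,50,255))
cs=max(cv2.findContours(g,0,1)[0],key=cv2.contourArea);(c,r)=cv2.minEnclosingCircle(cs)
print("jar",np.array(c)+[390,250],r,P(np.array(c)+[390,250],70).round(1))
print("jar by hand",P((412.3,270),70).round(1))
print("beaker",P((305,283),0).round(1))
# stirrer top corners read from the crop (left crop scale 400/140, offset 120,190, crop x -400)
cor=[((x-400)*.35+120,y*.35+190) for x,y in ((430,118),(622,16),(756,270),(556,380))]
C=np.array([P(u,48) for u in cor]);print("stirrer corners",C.round(0).tolist())
ctr=C.mean(0);ex=(C[0]+C[1]-C[2]-C[3]);ex/=np.linalg.norm(ex);print("ctr",ctr.round(1),"x deg",np.degrees(np.arctan2(ex[1],ex[0])).round(1),"seat",(ctr+22*ex).round(1))
# holder base bolts: crop corners of base plate
b=[((x-400)*.35+120,y*.35+190) for x,y in ((523,227),(646,168))]
print("bolts",[P(u,56).round(1).tolist() for u in b])
E
```

```text
beige [ 562.3 -255.7   90. ] y-axis deg 119.0 26.0
grey [ 598.6 -229.4   90. ] y-axis deg 119.5 26.0
white [ 526.8 -279.7   90. ] y-axis deg 119.8 26.2
jar [413.06214142 269.64149094] 15.761176109313965 [ 528.3 -202.1   70. ]
jar by hand [ 527.5 -200.7   70. ]
beaker [505.2   7.    0. ]
stirrer corners [[600.0, 362.0, 48.0], [676.0, 227.0, 48.0], [497.0, 123.0, 48.0], [419.0, 259.0, 48.0]]
ctr [547.9 242.8  48. ] x deg 29.9 seat [566.9 253.8  48. ]
bolts [[522.9, 285.9, 56.0], [565.3, 201.5, 56.0]]
```

```bash
python3 - <<'E'
from h import *
from bench import *
s=read_state()
go(s,(545,250,340),np.radians(-60))
d=get_image("wrist");print(d["position"]-s["position"],R.from_quat(s["ee_rot"]).inv().apply(d["position"]-s["position"]),(R.from_quat(s["ee_rot"]).inv()*R.from_quat(d["orientation"])).as_rotvec(),d["mtx"][0],d["k1"])
E
```

```text
turn [ 0.002 -0.001  0.614] shift [389.9 169.2 -95.2]
[ 75.28679474 -34.38063466 127.68577622] [  82.77650341   -0.16456238 -127.67854305] [-0.25437991 -0.25599013  1.55526082] [388.26198001   0.         321.50382944] -0.04399211470661779
```

Emit:
carry_out --pt "0 0 0.12 55 24 -14 1" --pt "0 0 0.24 110 48 -28 1" --pt "0 0 0.36 165 72 -42 1" --pt "0 0 0.48 220 96 -56 1" --pt "0 0 0.6 275 120 -70 1"

```text
clock: 0.82
position: [462.3, 341.4, 315.8]
ee_rot: [0.869, -0.495, -0.0, -0.0]
contact_force: [0.4, 1.6, 0.7]
gripper_width: 85.3
grasp_force: 0.0
```

```bash
python3 - <<'E'
from h import *
from bench import *
s=read_state();print(s["clock"],s["position"],s["joints"])
go(s,(545,250,340),np.radians(-60))
E
```

```text
0.825 [462.31347193 341.43826945 315.76068553] [ 9.17844027e-01  2.58022918e-01  7.45789821e-04 -8.28167540e-05
 -1.31346794e+00 -3.83487943e-01]
turn [-0.     0.     0.011] shift [120.8 -24.6 -24.3]
```

Emit:
carry_out --pt "0 0 0 40 -10 -20 1" --pt "0 0 0 80 -30 -20 1" --pt "0 0 0 80 -30 -20 1" --pt "0 0 0 80 -30 -20 1"

```text
clock: 1.32
position: [527.8, 289.7, 334.7]
ee_rot: [0.87, -0.494, -0.0, 0.001]
contact_force: [0.5, 0.2, 0.2]
gripper_width: 85.1
grasp_force: 0.0
```

```bash
python3 - <<'E'
from h import *
from bench import *
import pickle
s=read_state();print(s["clock"],s["position"])
d=get_image("wrist");cv2.imwrite("pics/w1.png",d["color"]);pickle.dump((s,d),open("w1.pkl","wb"))
E
```

```text
1.325 [527.83373526 289.72709645 334.71902558]
```

View pics/w1.png

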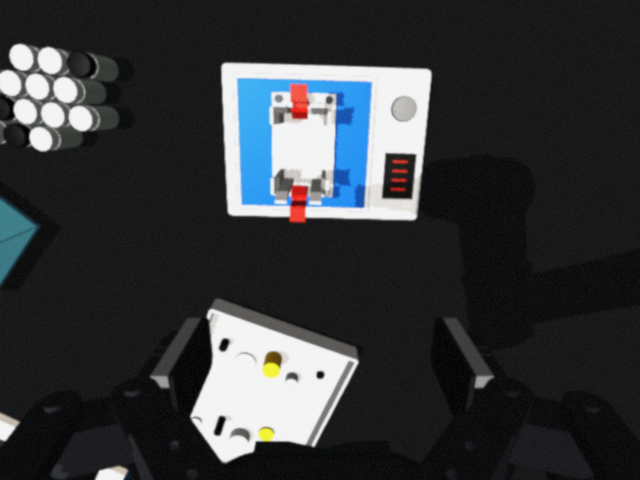

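The wrist view shows the stirrer at (325,140), the red catches at (299,100) and (299,205), and the display at (399,176). Next I measure the stirrer outline and the catches.

```bash
python3 - <<'E'
from h import *
import pickle
s,d=pickle.load(open("w1.pkl","rb"));a=d["color"]
P=lambda u,z: plane(d,u,z)
x0,y0=200,40;sub=a[y0:240,x0:450]
hsv=cv2.cvtColor(sub,cv2.COLOR_BGR2HSV)
m=cv2.inRange(hsv,(0,0,120),(180,255,255))
m=cv2.morphologyEx(m,cv2.MORPH_CLOSE,np.ones((5,5)))
c=max(cv2.findContours(m,0,1)[0],key=cv2.contourArea)[:,0]+[x0,y0]
# rectify contour to world plane z=48 and fit rectangle
W=np.array([P(u,48)[:2] for u in c],np.float32)
r=cv2.minAreaRect(W);print("stirrer top rect",r)
for z in (121,135,149):
    B=[P(u,z) for u,_ in blobs(a,(0,150,90),(8,255,255),(270,70,330,240),30)]
    print(z,[b.round(1).tolist() for b in B], np.mean(B,0).round(1))
print(blobs(a,(0,150,90),(8,255,255),(270,70,330,240),30))
q=c[np.argsort(c@[1,1])[[0,-1]]];q2=c[np.argsort(c@[1,-1])[[0,-1]]]
K=[q[0],q2[1],q[1],q2[0]];C=np.array([P(u,48) for u in K]);print(K,C.round(1).tolist())
ex=C[0]+C[3]-C[1]-C[2];ex/=np.linalg.norm(ex);ct=C.mean(0)
print("ctr",ct,"deg",np.degrees(np.arctan2(ex[1],ex[0])),"seat",ct+22*ex)
E
```

```text
stirrer top rect ((550.0950317382812, 248.4591827392578), (209.63893127441406, 161.52159118652344), 29.235244750976562)
121 [[591.0, 221.3, 121.0], [552.7, 288.6, 121.0], [544.6, 305.3, 121.0]] [562.8 271.8 121. ]
135 [[590.2, 221.2, 135.0], [553.4, 285.8, 135.0], [545.7, 301.8, 135.0]] [563.1 269.6 135. ]
149 [[589.4, 221.1, 149.0], [554.1, 282.9, 149.0], [546.8, 298.3, 149.0]] [563.4 267.4 149. ]
[(array([298.92258065, 101.57419355]), np.int32(465)), (array([298.70909091, 193.43181818]), np.int32(220)), (array([297.26765799, 213.54275093]), np.int32(269))]
[array([223,  63]), array([430,  70]), array([415, 218]), array([228, 213])] [[677.8, 228.4, 48.0], [499.0, 129.2, 48.0], [424.8, 261.5, 48.0], [604.9, 362.3, 48.0]]
ctr [551.65062194 245.32654925  48.        ] deg 29.136724574419638 seat [570.86674898 256.03824668  48.        ]
```

Emit:
carry_out --pt "0 0 0 47 28 10 1" --pt "0 0 0 94 56 20 1" --pt "0 0 0 141 84 30 1" --pt "0 0 0 188 112 40 1" --pt "0 0 0 235 140 50 1"

```text
clock: 2.0
position: [527.7, 15.8, 285.4]
ee_rot: [0.87, -0.493, 0.0, -0.0]
contact_force: [1.4, -0.0, 0.1]
gripper_width: 85.7
grasp_force: 0.0
```

Emit:
carry_out --pt "0 0 0 47 28 20 1" --pt "0 0 0 94 56 40 1" --pt "0 0 0 141 84 60 1" --pt "0 0 0.02 187 111 80 1" --pt "0 0 0.02 187 111 80 1"

```text
clock: 2.62
position: [527.5, -202.8, 203.2]
ee_rot: [0.864, -0.504, -0.002, 0.001]
contact_force: [-0.5, 0.9, -0.4]
gripper_width: 85.4
grasp_force: 0.0
```

```bash
python3 - <<'E'
from h import *
from bench import *
import pickle
s=read_state();print(s["clock"],s["position"],s["joints"].round(2))
d=get_image("wrist");cv2.imwrite("pics/w2.png",d["color"]);pickle.dump((s,d),open("w2.pkl","wb"))
E
```

```text
2.625 [ 527.45102713 -202.81110356  203.17505843] [-0.08  0.32 -0.2  -0.   -1.05  0.6 ]
```

View pics/w2.png

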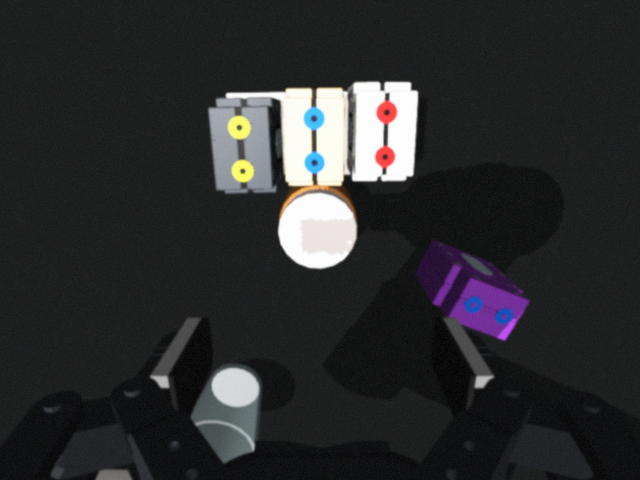

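The wrist view shows the beige cell with plugs at (314,118) and (314,162), and the jar lid at (318,229). Grey is to its left and white to its right, slightly staggered. A purple look-alike at (490,295) stands clear.

```bash
python3 - <<'E'
from h import *
import pickle
s,d=pickle.load(open("w2.pkl","rb"));a=d["color"]
P=lambda u,z: plane(d,u,z)
for n,lo,hi,b in (("beige",(95,120,80),(125,255,255),(280,90,350,190)),("grey",(22,150,80),(35,255,255),(200,90,280,190)),("white",(0,150,90),(8,255,255),(350,90,420,180))):
    B=[P(c,90) for c,_ in blobs(a,lo,hi,b,20)];e=B[1]-B[0]
    print(n,np.mean(B,0).round(1),np.degrees(np.arctan2(e[1],e[0])).round(1))
m=cv2.inRange(cv2.cvtColor(a[192:275,270:365],cv2.COLOR_BGR2HSV),(0,0,120),(180,60,255))
c=max(cv2.findContours(m,0,1)[0],key=cv2.contourArea);(u,r)=cv2.minEnclosingCircle(c);u=np.array(u)+[270,192]
print("jar",u,r,P(u,70).round(1))
J=P(u,70)
go(s,(J[0],J[1],50),np.radians(-60.5))
E
```

```text
beige [ 564.2 -257.9   90. ] 119.8Traceback (most recent call last):
  File "<stdin>", line 6, in <module>
IndexError: list index out of range
```

```bash
python3 - <<'E'
from h import *
import pickle
s,d=pickle.load(open("w2.pkl","rb"));a=d["color"]
P=lambda u,z: plane(d,u,z)
m=cv2.inRange(cv2.cvtColor(a[192:275,270:365],cv2.COLOR_BGR2HSV),(0,0,120),(180,60,255))
c=max(cv2.findContours(m,0,1)[0],key=cv2.contourArea);(u,r)=cv2.minEnclosingCircle(c);u=np.array(u)+[270,192]
J=P(u,70);print("jar",u,r,J.round(1))
go(s,(J[0],J[1],50),np.radians(-60.5))
E
```

```text
jar [317.09636688 229.5539856 ] 39.80999755859375 [ 532.3 -204.6   70. ]
turn [ 0.003  0.003 -0.   ] shift [  4.3  -3.8 153.2]
```

Emit:
carry_out --pt "0 0 0 1 -3 55 1" --pt "0 0 0 1 -3 110 1" --pt "0 0 0 1 -3 155 1" --pt "0 0 0 1 -3 155 1" --pt "0 0 0 1 -3 155 -0.2"

```text
clock: 3.3
position: [534.0, -199.8, 52.5]
ee_rot: [0.865, -0.501, 0.002, -0.001]
contact_force: [-0.0, -0.3, 0.0]
gripper_width: 69.7
grasp_force: 0.0
```

Emit:
carry_out --pt "0 0 0 0 0 0 -0.3" --pt "0 0 0 0 0 0 -0.3" --pt "0 0 0 0 0 0 -0.3" --pt "0 0 0 0 0 0 -0.3" --pt "0 0 0 0 0 -5 -0.3"

```text
clock: 3.92
position: [532.7, -200.4, 57.2]
ee_rot: [0.865, -0.502, 0.001, -0.001]
contact_force: [0.1, -1.0, -2.1]
gripper_width: 56.0
grasp_force: 64.0
```

Emit:
carry_out --pt "0 0 0 -30 0 0 -0.3" --pt "0 0 0 -65 0 0 -0.3" --pt "0 0 0 -90 0 0 -0.3" --pt "0 0 0 -90 0 3 -0.3" --pt "0 0 0 -90 0 5 -0.3"

```text
clock: 4.55
position: [486.9, -121.4, 53.9]
ee_rot: [0.865, -0.502, -0.001, 0.0]
contact_force: [-14.4, 15.1, 37.8]
gripper_width: 56.3
grasp_force: 68.9
```

Emit:
carry_out --pt "0 0 0 0 0 0 0.2" --pt "0 0 0 0 0 0 1" --pt "0 0 0 0 0 0 1" --pt "0 0 0 0 0 0 1" --pt "0 0 0 0 0 0 1"

```text
clock: 5.18
position: [487.5, -122.7, 50.1]
ee_rot: [0.865, -0.503, -0.0, 0.0]
contact_force: [-0.6, -0.0, -1.0]
gripper_width: 85.5
grasp_force: 0.0
```

Emit:
carry_out --pt "0 0 0 0 0 -40 1" --pt "0 0 0 0 0 -80 1" --pt "0 0 0 0 0 -120 1" --pt "0 0 0 40 0 -140 1" --pt "0 0 0 80 0 -140 1"

```text
clock: 5.8
position: [528.7, -192.8, 192.8]
ee_rot: [0.865, -0.502, 0.002, -0.001]
contact_force: [0.6, 0.5, -0.2]
gripper_width: 85.5
grasp_force: 0.0
```

Emit:
carry_out --pt "0 0 0.18 20 1 0 1" --pt "0 0 0.36 40 2 0 1" --pt "0 0 0.54 60 2 0 1" --pt "0 0 0.72 72 2 0 1" --pt "0 0 0.9 72 2 0 1"

```text
clock: 6.42
position: [561.1, -256.4, 189.4]
ee_rot: [-0.557, 0.831, 0.0, -0.0]
contact_force: [-0.3, -0.1, 0.9]
gripper_width: 85.6
grasp_force: 0.0
```

Emit:
carry_out --pt "0 0 0.18 0 0 0 1" --pt "0 0 0.36 0 0 0 1" --pt "0 0 0.54 0 0 0 1" --pt "0 0 0.67 0 0 0 1" --pt "0 0 0.67 0 0 0 1"

```text
clock: 7.05
position: [560.8, -255.5, 189.8]
ee_rot: [-0.257, 0.966, 0.0, -0.0]
contact_force: [0.8, 0.1, 1.2]
gripper_width: 85.5
grasp_force: 0.0
```

```bash
python3 - <<'E'
from h import *
from bench import *
import pickle
s=read_state();print(s["clock"],s["position"],s["joints"].round(2))
go(s,(563.2,-256.8,46),np.radians(-150.5))
d=get_image("wrist");cv2.imwrite("pics/w3.png",d["color"]);a=d["color"]
B=blobs(a,(95,120,80),(125,255,255),(0,0,640,480),20);print(B)
for c,_ in B: print(plane(d,c,90).round(1))
E
```

```text
7.05 [ 560.79238803 -255.53897558  189.84947114] [-0.17  0.41 -0.09 -0.   -1.07 -0.89]
turn [ 0.001 -0.001  0.005] shift [ -1.5  -2.4 143.8]
[(array([543.1492891,  12.8957346]), np.int32(422)), (array([519.592,  59.664]), np.int32(375)), (array([ 95.10769231, 140.20307692]), np.int32(325)), (array([116.80546075, 180.53924915]), np.int32(293)), (array([293.44954128, 253.7706422 ]), np.int32(109)), (array([338.61764706, 253.33333333]), np.int32(102)), (array([130.95027624, 358.39226519]), np.int32(181))]
[ 386.7 -220.1   90. ]
[ 411.8 -216.8   90. ]
[ 567.3 -402.6   90. ]
[ 583.2 -383.1   90. ]
[ 571.6 -269.7   90. ]
[ 557.3 -245.4   90. ]
[ 696.7 -331.3   90. ]
```

View pics/w3.png

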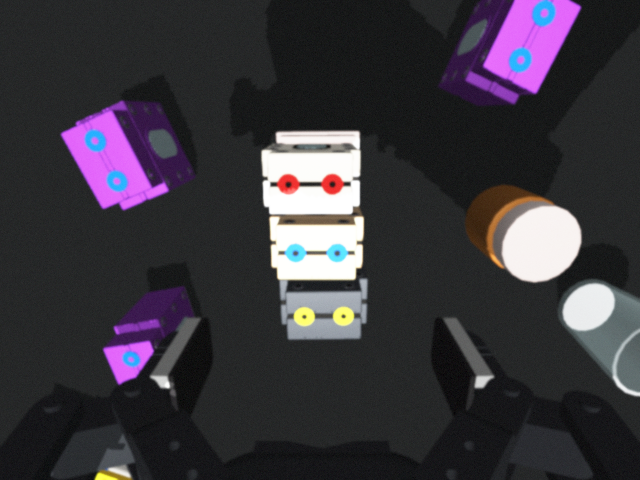

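The jar stands clear at (540,240) and the beige plugs are at (293,254) and (339,253). Both edges are open, so I'm descending to grasp.

Emit:
carry_out --pt "0 0 0.005 -2 -3 50 1" --pt "0 0 0.005 -2 -3 100 1" --pt "0 0 0.005 -2 -3 135 1" --pt "0 0 0.005 -2 -3 143 1" --pt "0 0 0.005 -2 -3 143 1"

```text
clock: 7.72
position: [564.6, -257.3, 47.7]
ee_rot: [-0.255, 0.967, -0.0, 0.0]
contact_force: [0.9, -0.5, 0.8]
gripper_width: 85.6
grasp_force: 0.0
```

Emit:
carry_out --pt "0 0 0 0 0 0 -0.3" --pt "0 0 0 0 0 0 -0.3" --pt "0 0 0 0 0 0 -0.3" --pt "0 0 0 0 0 0 -0.3" --pt "0 0 0 0 0 0 -0.3"

```text
clock: 8.35
position: [565.5, -257.3, 49.5]
ee_rot: [-0.254, 0.967, -0.001, 0.002]
contact_force: [0.2, 1.8, 6.0]
gripper_width: 61.3
grasp_force: 67.3
```

Emit:
carry_out --pt "0 0 0 0 0 -10 -0.3" --pt "0 0 0 0 0 -20 -0.3" --pt "0 0 0 0 0 -40 -0.3" --pt "0 0 0 0 0 -80 -0.3" --pt "0 0 0 0 0 -120 -0.3"

```text
clock: 8.98
position: [563.3, -257.0, 168.1]
ee_rot: [-0.254, 0.967, 0.0, -0.001]
contact_force: [0.5, -0.5, -3.0]
gripper_width: 61.2
grasp_force: 66.3
```

```bash
python3 - <<'E'
from h import *
from bench import *
s=read_state();print(s["clock"],s["position"],s["gripper_width"],s["contact_force"])
go(s,(620,50,150),np.radians(-150.5))
d=get_image("side");cv2.imwrite("pics/s3.png",cv2.resize(d["color"][200:420,230:520],None,fx=2,fy=2))
E
```

```text
8.975 [ 563.30586105 -257.00925732  168.10039056] 61.24980310052007 [ 0.53269021 -0.47205488 -3.04679872]
turn [ 0.001 -0.001 -0.001] shift [-200.2  239.5   18.1]
```

View pics/s3.png

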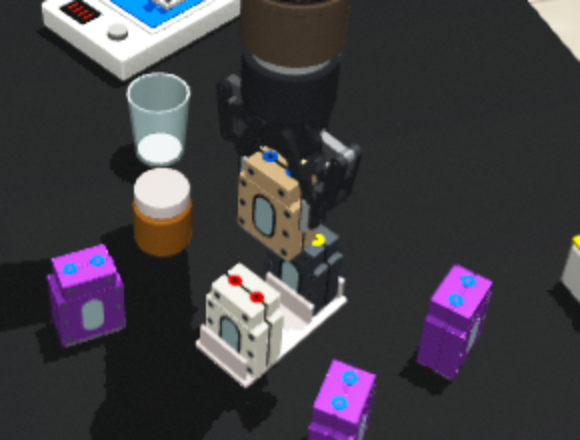

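The side view shows the beige cell lifted upright out of the rack, with white, grey and jar standing undisturbed. I'll carry it to open bench at about (620,50).

Emit:
carry_out --pt "0 0 0 -36 44 0 -0.3" --pt "0 0 0 -72 88 0 -0.3" --pt "0 0 0 -108 132 0 -0.3" --pt "0 0 0 -144 176 0 -0.3" --pt "0 0 0 -180 220 0 -0.3"

```text
clock: 9.65
position: [612.3, 24.6, 167.1]
ee_rot: [-0.254, 0.967, 0.0, -0.0]
contact_force: [0.9, -1.1, -3.8]
gripper_width: 60.8
grasp_force: 66.7
```

Emit:
carry_out --pt "0 0 0 -20 20 30 -0.3" --pt "0 0 0 -20 20 70 -0.3" --pt "0 0 0 -20 20 105 -0.3" --pt "0 0 0 -20 20 119 -0.3" --pt "0 0 0 -20 20 121 -0.3"

```text
clock: 10.28
position: [620.2, 49.9, 45.8]
ee_rot: [-0.254, 0.967, -0.0, -0.001]
contact_force: [0.8, -0.5, -3.6]
gripper_width: 61.2
grasp_force: 66.6
```

Emit:
carry_out --pt "0 0 0 0 0 1 -0.3" --pt "0 0 0 0 0 2 -0.3" --pt "0 0 0 0 0 2 -0.3"

```text
clock: 10.65
position: [620.8, 50.3, 45.2]
ee_rot: [-0.254, 0.967, 0.0, 0.001]
contact_force: [0.3, -0.8, -3.0]
gripper_width: 60.7
grasp_force: 66.6
```

Emit:
carry_out --pt "0 0 0 0 0 1 -0.3" --pt "0 0 0 0 0 2 -0.3" --pt "0 0 0 0 0 2 -0.3"

```text
clock: 11.02
position: [620.6, 50.3, 43.6]
ee_rot: [-0.254, 0.967, -0.0, 0.0]
contact_force: [-4.4, 1.8, 5.6]
gripper_width: 61.4
grasp_force: 67.6
```

Emit:
carry_out --pt "0 0 0 0 0 0 0.1" --pt "0 0 0 0 0 0 1" --pt "0 0 0 0 0 0 1" --pt "0 0 0 0 0 0 1" --pt "0 0 0 0 0 -30 1"

```text
clock: 11.65
position: [618.6, 49.7, 70.0]
ee_rot: [-0.254, 0.967, -0.0, -0.003]
contact_force: [-0.7, 0.2, 0.2]
gripper_width: 85.2
grasp_force: 0.0
```

Emit:
carry_out --pt "0 0 0 0 0 -50 1" --pt "0 0 0 0 0 -75 1" --pt "0 0 -0.18 0 0 -80 1" --pt "0 0 -0.36 0 0 -80 1" --pt "0 0 -0.54 0 0 -80 1"

```text
clock: 12.28
position: [620.4, 50.2, 152.3]
ee_rot: [-0.505, 0.863, -0.0, 0.0]
contact_force: [0.1, -0.3, 0.1]
gripper_width: 85.3
grasp_force: 0.0
```

Emit:
carry_out --pt "0 0 -0.18 0 0 0 1" --pt "0 0 -0.36 0 0 0 1" --pt "0 0 -0.54 0 0 0 1" --pt "0 0 -0.72 0 0 0 1" --pt "0 0 -0.9 0 0 0 1"

```text
clock: 12.9
position: [620.4, 50.2, 152.1]
ee_rot: [0.83, -0.557, -0.0, 0.0]
contact_force: [0.3, -0.2, -0.3]
gripper_width: 85.5
grasp_force: 0.0
```

Emit:
carry_out --pt "0 0 -0.13 0 0 0 1" --pt "0 0 -0.13 0 0 0 1"

```text
clock: 13.15
position: [620.4, 50.2, 152.1]
ee_rot: [0.863, -0.505, -0.0, 0.0]
contact_force: [0.2, 0.0, -0.5]
gripper_width: 85.3
grasp_force: 0.0
```

```bash
python3 - <<'E'
from h import *
from bench import *
s=read_state();print(s["clock"],s["position"],s["joints"].round(2))
d=get_image("wrist");a=d["color"];cv2.imwrite("pics/w4.png",a)
B=blobs(a,(95,120,80),(125,255,255),(200,120,440,300),20);print(B)
q=[plane(d,c,84) for c,_ in B];print(np.round(q,1),np.mean(q,0))
go(s,(620.5,50.3,50),np.radians(-60.5))
E
```

```text
13.15 [620.37482946  50.15823846 152.138476  ] [ 0.34  0.46 -0.12 -0.   -0.99  0.17]
[(array([324.31034483, 248.22015915]), np.int32(377)), (array([324.49350649, 290.96428571]), np.int32(308))]
[[626.1  38.1  84. ]
 [613.7  60.   84. ]] [619.90750802  49.06010471  84.        ]
turn [ 0.     0.    -0.003] shift [-1.000e-01 -2.000e-01  1.021e+02]
```

View pics/w4.png

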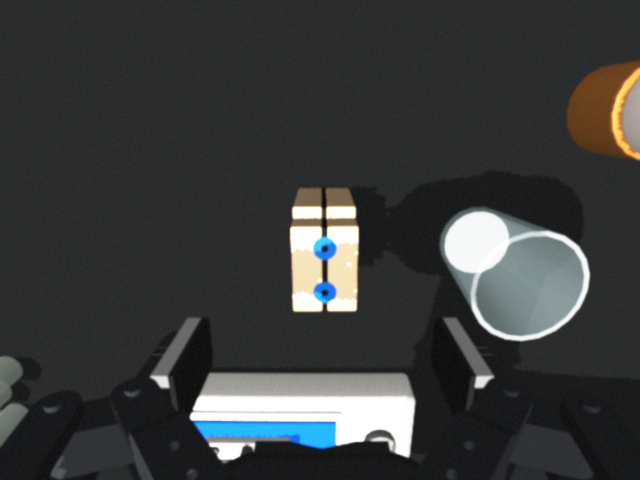

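The cell stands upright at (325,270), aligned with the tool, and the beaker is well clear on the right. I'm regrasping it by its faces.

Emit:
carry_out --pt "0 0 0 0 0 45 1" --pt "0 0 0 0 0 85 1" --pt "0 0 0 0 0 102 1" --pt "0 0 0 0 0 102 0" --pt "0 0 0 0 0 102 -0.8"

```text
clock: 13.82
position: [621.7, 50.5, 52.0]
ee_rot: [0.863, -0.505, 0.001, -0.001]
contact_force: [-0.6, 0.5, -0.1]
gripper_width: 51.4
grasp_force: 0.0
```

Emit:
carry_out --pt "0 0 0 0 0 0 -0.8" --pt "0 0 0 0 0 0 -0.8" --pt "0 0 0 0 0 0 -0.8" --pt "0 0 0 0 0 0 -0.8" --pt "0 0 0 0 0 0 -0.8"

```text
clock: 14.45
position: [621.0, 50.2, 52.1]
ee_rot: [0.863, -0.504, 0.001, -0.001]
contact_force: [-1.2, -0.6, 5.8]
gripper_width: 35.5
grasp_force: 60.4
```

Emit:
carry_out --pt "0 0 0 0 0 -10 -0.8" --pt "0 0 0 0 0 -60 -0.8" --pt "0 0 0 0 0 -120 -0.8" --pt "0 0 0 0 0 -180 -0.8" --pt "0 0 0 0 0 -200 -0.8"

```text
clock: 15.08
position: [621.8, 50.6, 255.4]
ee_rot: [0.863, -0.504, 0.003, -0.003]
contact_force: [-0.4, 1.0, -4.0]
gripper_width: 35.3
grasp_force: 61.0
```

```bash
python3 - <<'E'
from h import *
from bench import *
s=read_state();print(s["clock"],s["position"],s["gripper_width"],s["contact_force"],s["joints"].round(2))
go(s,(569.5,256.5,225),np.radians(-60.7))
E
```

```text
15.075 [621.77631956  50.6118555  255.42571242] 35.280946267426046 [-0.36855368  1.00795201 -4.00209734] [ 0.34  0.37  0.01  0.   -1.2   0.17]
turn [-0.008 -0.002  0.002] shift [-205.1  -55.3   30.5]
```

Emit:
carry_out --pt "0 0 0 -57 -11 0 -0.8" --pt "0 0 0 -114 -22 0 -0.8" --pt "0 0 0 -171 -33 0 -0.8" --pt "0 0 0 -228 -44 0 -0.8" --pt "0 0 0 -285 -55 0 -0.8"

```text
clock: 15.7
position: [527.1, 327.1, 249.9]
ee_rot: [0.863, -0.505, -0.0, 0.0]
contact_force: [1.4, -0.2, -3.4]
gripper_width: 35.5
grasp_force: 60.9
```

Emit:
carry_out --pt "0 0 0 0 0 0 -0.8" --pt "0 0 0 0 0 0 -0.8"

```text
clock: 15.95
position: [527.8, 325.4, 249.7]
ee_rot: [0.863, -0.504, -0.0, 0.001]
contact_force: [-0.1, -0.3, -3.2]
gripper_width: 35.1
grasp_force: 61.0
```

```bash
python3 - <<'E'
from h import *
from bench import *
import pickle
s=read_state();print(s["clock"],s["position"],s["joints"].round(2))
d=get_image("wrist");cv2.imwrite("pics/w5.png",d["color"]);pickle.dump((s,d),open("w5.pkl","wb"))
E
```

```text
15.95 [527.81473977 325.42825945 249.66819871] [ 0.81  0.37  0.   -0.   -1.2  -0.3 ]
```

View pics/w5.png

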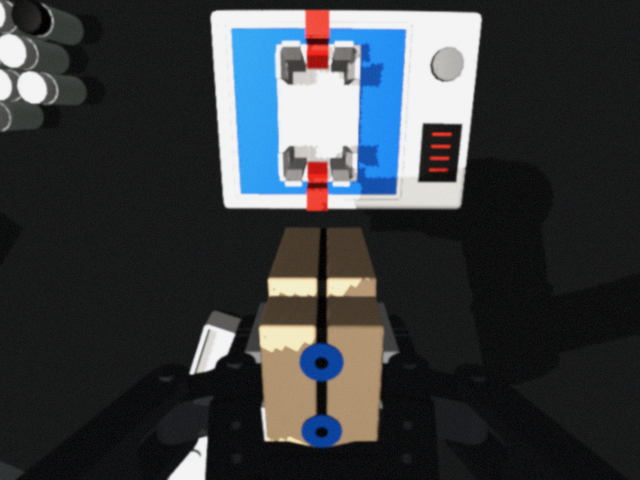

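The wrist view shows the holder, with the upper catch's inner edge at about (317,68) and the lower's at about (317,162). The held cell's plugs are at (321,362) and (321,432). Next I refine the seat position.

```bash
python3 - <<'E'
from h import *
import pickle
s,d=pickle.load(open("w5.pkl","rb"));a=d["color"]
P=lambda u,z: plane(d,u,z)
hsv=cv2.cvtColor(a,cv2.COLOR_BGR2HSV);m=cv2.inRange(hsv,(0,150,60),(8,255,255))
def edge(r0,r1,c0=290,c1=345):
    ys,xs=np.nonzero(m[r0:r1,c0:c1]);return ys.min()+r0,ys.max()+r0+1,xs+c0,ys+r0
U=edge(5,90);L=edge(140,225)
cu=np.mean(U[2][U[3]>50]);cl=np.mean(L[2][L[3]<180])
print(U[:2],L[:2],cu,cl)
for z in (121.5,125):
    A,B=P((cu+.5,U[1]),z),P((cl+.5,L[0]),z);e=B-A
    print(z,"sep",np.linalg.norm(e).round(1),"mid",((A+B)/2).round(1),"yaw y",np.degrees(np.arctan2(e[1],e[0])).round(2))
# stirrer outline
mm=cv2.inRange(hsv[0:220,195:500],(0,0,110),(180,255,255));mm=cv2.morphologyEx(mm,cv2.MORPH_CLOSE,np.ones((7,7)))
c=max(cv2.findContours(mm,0,1)[0],key=cv2.contourArea)[:,0]+[195,0]
r=cv2.minAreaRect(np.array([P(u,48)[:2] for u in c],np.float32));print(r)
# held cell
B=[P(u,s["position"][2]+33) for u,_ in blobs(a,(105,150,60),(125,255,255),(280,330,360,460),60)]
e=B[1]-B[0];print("cell",np.mean(B,0).round(1),np.degrees(np.arctan2(e[1],e[0])).round(2),np.linalg.norm(e))
print("tcp",s["position"],"psi",np.degrees(R.from_quat(s["ee_rot"]).as_matrix()[1::-1,0]@[0,0]) , np.degrees(np.arctan2(*R.from_quat(s["ee_rot"]).as_matrix()[[1,0],0])))
E
```

```text
(np.int64(9), np.int64(68)) (np.int64(162), np.int64(212)) 317.28818443804033 316.97885196374625
121.5 sep 56.8 mid [569.7 257.2 121.5] yaw y 119.07
125 sep 56.0 mid [569.7 257.1 125. ] yaw y 119.07
((551.1992797851562, 247.59410095214844), (208.01454162597656, 155.76695251464844), 29.35367202758789)
cell [529.2 324.5 282.7] 119.52 25.695191591408
tcp [527.81473977 325.42825945 249.66819871] psi 0.0 -60.579002550405825
```

Emit:
carry_out --pt "0 0 0.005 40 -1 0 -0.8" --pt "0 0 0.005 79 -2.5 10 -0.8" --pt "0 0 0.005 79 -2.5 40 -0.8" --pt "0 0 0.005 79 -2.5 50 -0.8" --pt "0 0 0.005 79 -2.5 50 -0.8"

```text
clock: 16.62
position: [569.4, 257.1, 199.8]
ee_rot: [0.862, -0.507, -0.0, 0.001]
contact_force: [0.9, 1.0, -2.3]
gripper_width: 35.4
grasp_force: 60.9
```

Emit:
carry_out --pt "0 0 0 0 0 5 -0.8" --pt "0 0 0 0 0 10 -0.8" --pt "0 0 0 0 0 15 -0.8" --pt "0 0 0 0 0 20 -0.8" --pt "0 0 0 0 0 20 -0.8"

```text
clock: 17.25
position: [569.4, 257.7, 180.0]
ee_rot: [0.862, -0.507, 0.0, 0.0]
contact_force: [-0.1, -0.3, -3.0]
gripper_width: 35.6
grasp_force: 61.1
```

Emit:
carry_out --pt "0 0 0 0 0 4 -0.8" --pt "0 0 0 0 0 8 -0.8" --pt "0 0 0 0 0 12 -0.8" --pt "0 0 0 0 0 16 -0.8" --pt "0 0 0 0 0 16 -0.8"

```text
clock: 17.88
position: [570.4, 258.7, 165.7]
ee_rot: [0.862, -0.507, 0.001, -0.002]
contact_force: [2.3, -0.4, 0.1]
gripper_width: 35.3
grasp_force: 61.4
```

Emit:
carry_out --pt "0 0 0 0 -0.7 4 -0.8" --pt "0 0 0 0 -0.7 8 -0.8" --pt "0 0 0 0 -0.7 12 -0.8" --pt "0 0 0 0 -0.7 16 -0.8" --pt "0 0 0 0 -0.7 16 -0.8"

```text
clock: 18.5
position: [569.6, 258.1, 147.1]
ee_rot: [0.862, -0.507, -0.0, 0.001]
contact_force: [1.4, 0.3, -3.4]
gripper_width: 35.2
grasp_force: 61.0
```

Emit:
carry_out --pt "0 0 0 0 0 7 -0.8" --pt "0 0 0 0 0 14 -0.8" --pt "0 0 0 0 0 21 -0.8" --pt "0 0 0 0 0 28 -0.8" --pt "0 0 0 0 0 32 -0.8"

```text
clock: 19.12
position: [569.8, 258.1, 115.7]
ee_rot: [0.862, -0.507, -0.0, 0.0]
contact_force: [0.1, -2.1, 0.5]
gripper_width: 35.3
grasp_force: 61.3
```

Emit:
carry_out --pt "0 0 0 0 0 3 -0.8" --pt "0 0 0 0 0 6 -0.8" --pt "0 0 0 0 0 8 -0.8" --pt "0 0 0 0 0 8 -0.8"

```text
clock: 19.62
position: [569.6, 258.3, 108.2]
ee_rot: [0.862, -0.507, -0.0, 0.0]
contact_force: [-1.7, -0.6, 1.3]
gripper_width: 35.7
grasp_force: 61.5
```

Emit:
carry_out --pt "0 0 0 0 0 1 -0.8" --pt "0 0 0 0 0 2 -0.8" --pt "0 0 0 0 0 2 -0.8"

```text
clock: 20.0
position: [569.6, 258.2, 108.2]
ee_rot: [0.862, -0.507, 0.0, 0.0]
contact_force: [-5.4, -0.6, 9.5]
gripper_width: 35.4
grasp_force: 62.5
```

Emit:
carry_out --pt "0 0 0 0 0 1 -0.8" --pt "0 0 0 0 0 2 -0.8" --pt "0 0 0 0 0 2 -0.8"

```text
clock: 20.38
position: [569.6, 258.2, 108.1]
ee_rot: [0.862, -0.506, 0.0, -0.0]
contact_force: [-8.8, -2.2, 18.3]
gripper_width: 35.4
grasp_force: 63.5
```

```bash
python3 - <<'E'
from h import *
from bench import *
s=read_state();print(s["position"],s["contact_force"],s["wrist_torque"])
d=get_image("side");a=d["color"][120:250,240:370]
cv2.imwrite("pics/s6.png",cv2.resize(a,(600,600),interpolation=cv2.INTER_CUBIC))
E
```

```text
[569.58019476 258.22279606 108.10767331] [-8.83297021 -2.20490999 18.27056876] [-0.43407893  2.58498116 -0.01838711]
```

View pics/s6.png

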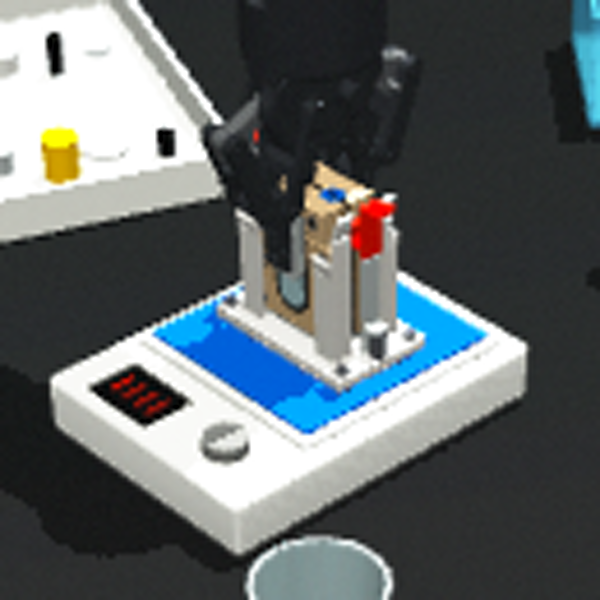

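The cell looks seated, with the right catch over its shoulder at (372,225). Contact is stiff at 18 N, so it's home. Now the tug.

Emit:
carry_out --pt "0 0 0 0 0 -2 -0.8" --pt "0 0 0 0 0 -4 -0.8" --pt "0 0 0 0 0 -6 -0.8" --pt "0 0 0 0 0 -8 -0.8"

```text
clock: 20.92
position: [569.4, 258.0, 110.7]
ee_rot: [0.862, -0.507, -0.001, 0.001]
contact_force: [1.4, 0.7, -8.0]
gripper_width: 35.5
grasp_force: 60.7
```

Emit:
carry_out --pt "0 0 0 0 0 -1.5 -0.8" --pt "0 0 0 0 0 -3 -0.8" --pt "0 0 0 0 0 -3 -0.8"

```text
clock: 21.3
position: [569.3, 258.0, 113.5]
ee_rot: [0.862, -0.507, -0.001, 0.001]
contact_force: [2.7, 1.1, -16.0]
gripper_width: 35.3
grasp_force: 61.1
```

Emit:
carry_out --pt "0 0 0 0 0 0.7 -0.8" --pt "0 0 0 0 0 0.7 -0.8" --pt "0 0 0 0 0 0.7 -0.8" --pt "0 0 0 0 0 0.7 -0.8" --pt "0 0 0 0 0 0.7 -0.8"

```text
clock: 21.92
position: [569.4, 257.9, 114.2]
ee_rot: [0.862, -0.507, -0.0, 0.001]
contact_force: [1.2, 0.7, -17.0]
gripper_width: 35.2
grasp_force: 61.3
```

Emit:
carry_out --pt "0 0 0 0 0 0 -0.8" --pt "0 0 0 0 0 0 -0.8" --pt "0 0 0 0 0 0 -0.8" --pt "0 0 0 0 0 0 -0.8"

```text
clock: 22.42
position: [569.5, 258.0, 114.3]
ee_rot: [0.862, -0.507, -0.0, 0.001]
contact_force: [0.4, 0.1, -18.8]
gripper_width: 35.2
grasp_force: 61.4
```

The tug held for over 1 s at about 10–15 N. Lowering it home.

Emit:
carry_out --pt "0 0 0 0 0 2 -0.8" --pt "0 0 0 0 0 4 -0.8" --pt "0 0 0 0 0 6 -0.8" --pt "0 0 0 0 0 8 -0.8" --pt "0 0 0 0 0 8 -0.8"

```text
clock: 23.05
position: [570.6, 258.3, 109.0]
ee_rot: [0.862, -0.506, 0.001, -0.001]
contact_force: [-4.7, -2.4, -3.1]
gripper_width: 35.5
grasp_force: 63.0
```

Emit:
carry_out --pt "0 0 0 0 0 1 -0.8" --pt "0 0 0 0 0 2 -0.8" --pt "0 0 0 0 0 2 -0.8" --pt "0 0 0 0 0 2 -0.8"

```text
clock: 23.55
position: [570.7, 258.2, 108.2]
ee_rot: [0.862, -0.506, 0.001, -0.001]
contact_force: [-5.8, -2.5, 1.9]
gripper_width: 35.7
grasp_force: 63.5
```

Emit:
carry_out --pt "0 0 0 0 0 2 -0.8" --pt "0 0 0 0 0 2 -0.8" --pt "0 0 0 0 0 0 -0.3" --pt "0 0 0 0 0 0 0.3" --pt "0 0 0 0 0 0 0.3"

```text
clock: 24.18
position: [572.8, 259.9, 107.7]
ee_rot: [0.862, -0.506, 0.002, -0.004]
contact_force: [0.1, 0.1, 0.4]
gripper_width: 55.1
grasp_force: 0.0
```

Emit:
carry_out --pt "0 0 0 0 0 0 0.5" --pt "0 0 0 0 0 -10 0.5" --pt "0 0 0 0 0 -40 0.5" --pt "0 0 0 0 0 -90 0.5" --pt "0 0 0 0 0 -130 0.5"

```text
clock: 24.8
position: [570.6, 258.5, 237.6]
ee_rot: [0.862, -0.507, 0.001, -0.001]
contact_force: [-0.2, 1.2, -0.3]
gripper_width: 64.0
grasp_force: 0.0
```

Emit:
carry_out --pt "0 0 0 -30 0 -30 0.5" --pt "0 0 0 -60 0 -40 0.5" --pt "0 0 0 -80 0 -40 0.5" --pt "0 0 0 -80 0 -40 0.5"

```text
clock: 25.3
position: [530.3, 329.1, 274.1]
ee_rot: [0.863, -0.506, -0.0, 0.0]
contact_force: [-0.2, -0.2, -0.2]
gripper_width: 64.3
grasp_force: 0.0
```

```bash
python3 - <<'E'
from h import *
from bench import *
s=read_state();print(s["clock"],s["position"],s["contact_force"])
w=get_image("wrist");a=w["color"]
for c,n in blobs(a,(95,120,60),(125,255,255),(250,0,400,230),30)+blobs(a,(0,150,60),(8,255,255),(250,0,400,230),30): print(c.round(1),n,plane(w,c,140).round(1))
b=get_image("side")["color"]
c1=cv2.resize(a[0:260,180:500],(400,325));c2=cv2.resize(b[120:250,240:400],(400,325),interpolation=cv2.INTER_CUBIC)
cv2.imwrite("pics/f.png",np.hstack([c1,c2]))
E
```

```text
25.3 [530.25650704 329.08247018 274.07306903] [-0.22464976 -0.24201464 -0.24527165]
[270.2 109. ] 5992 [600.7 271.5 140. ]
[376.5 108. ] 6397 [541.6 237.7 140. ]
[322.   92.6] 304 [576.6 246.7 140. ]
[322.  134.7] 275 [564.  269.3 140. ]
[323.2  43.2] 930 [590.  221.3 140. ]
[323.1 175.9] 723 [550.2 292.4 140. ]
```

View pics/f.png

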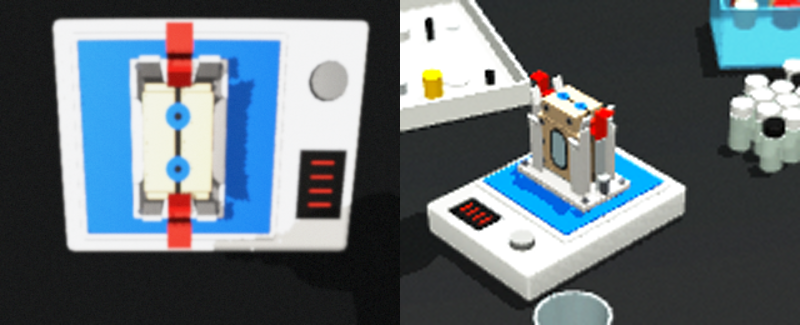

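The cell is centred in the holder. Its plugs are at (178,116) and (178,169) in the crop, midway between the two catches, which are both sprung in over its shoulders. The gripper is clear, so I'm handing in.

```bash
python3 -c "
from bench import *
print(job_done())"
```

```text
the job is handed in; nothing more can be done
None
```

The beige cell is in the holder with both catches over its shoulders; it held a tug of about 10–15 N for over a second, was lowered home and released, and the job is handed in (no verdict was returned).

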